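# Crank a sweet tin into the counter dispenser

## Task

Set the yellow sweet tin with the green lid into the open bay of the counter dispenser, lengthwise between its low rails, and let go of it. Then wind the crank clockwise by its red grip to drive the tin in under the red hood until it sits snugly, pressed firmly but not crushed, against the tins already inside, and wind back until the pusher stands at least 2 cm clear of the tin. Let go of the crank and leave the party hat, the stack of cups and the sweets tub where they are.

Things in the scene. Friction and masses are not known exactly. Their poses are not given: they have to be found in the camera images.
- press: Dispenser with cranked loader, fixed, about crosswise. Origin at counter height; x = push direction (roughly world +y). 20 mm high bed; along x in mm: rod cover -285 to -210, white gearbox (90 wide, top 88 above counter) to -100, open bay -96 to 30 with two 12 high rails, 54 apart at the bed, lips flaring to 64; then the red hood to 250.
- bay (a point): Point on the bay floor, 20 mm above the counter, mid between the rails, 12 mm behind the origin of the dispenser along its x; x is the push direction. A tin set down centred here, its long side along x, stands clear of pusher and hood; within 15 mm along x will do.
- tin: The loose sweet tin to load: yellow body, green lid, a red band all round lengthwise. 66 mm long (its x), 48 wide (y), 52 high, about 0.15 to 0.3 kg. Origin in the centre of its underside. Either end may go first.
- crank (a joint): Crank angle in rad, grows clockwise from above and drives the pusher forward 12.73 mm per rad (80 mm a turn); the other way draws it back. Several turns. Starts between about 0 and 2. Stays where left. Running free it takes about 2 N along the circle at the grip (down to 0 felt when paused); each further newton there presses about 5 N on the tin.
- crank_axis (a point): Point on the crank's upright axis, 150 mm above the counter, over the gearbox, 160 mm behind the dispenser's origin along its x.
- crank_grip (a point): Middle of the upright red grip, a cylinder 22 mm across and 62 mm high (from 112 to 174 mm above the counter) that spins freely on its pin; this point is at 150 mm. It runs round the crank axis on a circle of 65 mm radius. The steel crank arm below it reaches up to 110 mm above the counter.
- pusher_face (a point): Centre of the front face of the black pusher head (42 mm wide, 36 high), 24 mm above the bed, x in the push direction; at the start 60 to 85 mm behind the press origin. Moves with the crank.
- pusher: The pusher head, origin at its front face; stiffly sprung on its rod (14 N per mm). Snug is a push on the tin of more than 18 N held for a third of a second (3.5 N at the grip above free running; aim for 5 to 6). More than 60 N (11 N at the grip above free running) crushes the tin.
- hat: Bystander: blue party hat with orange band and yellow bobble, 68 mm across the foot, 110 high. Origin in the centre of its underside.
- cups: Bystander: stack of white and blue paper cups, 73 mm across at the top, 114 high. Origin in the centre of its underside.
- tub: Bystander: square sweets tub with white lid, 106 mm square, 97 high, beyond the dispenser's crank end. Origin in the centre of its underside.
- hood_mouth (a point): Middle of the hood's open mouth at bed height (20 mm over the counter), 30 mm ahead of the press origin. Hood: 68 mm wide and top 86 mm over the counter; inside 56 wide, 62 high. Tins loaded earlier stand fixed inside; where the nearest begins is neither measured nor seen: its face is 75 to 110 mm past this mouth.
Things that resemble listed ones, but are neither listed nor needed, are in the scene too. There is more than one size of the tin; the one meant has the size given above.

How it is judged:
By the outcome, as a careful person would: the job done as asked, in the order asked, and still so for the second after the job is handed in, with the robot touching nothing.
It also fails if it takes over 72 s, if anything falls off the work surface, if the arm or the gripper's body presses on something with over 40 N, if the wrist force passes 120 N, or if a joint passes its speed limit or range.

## Robot

A 7-joint arm with a two-finger parallel gripper is mounted at the origin on the work surface. World frame = base frame: x ahead of the robot, y to its left, z up, the work surface at z = 0. Lengths are in m, angles in rad, forces in N, time in s.
With the tool pointing down it reaches from about 0.425 to 0.925 m from the base axis. Payload 6.8 kg.
Tool frame: the origin (TCP) lies at the very end of the fingers, on their centre line; the grasp point (between the pads) lies 19 mm behind it; z points along the fingers, y is the line along which they close (so a half turn about z gives the same grasp; the last joint's range is limited). The gripper opens to 85 mm and grips with 20 to 120 N. Pads are 22 mm wide; open, the fingers measure 114 mm over their backs; the gripper's body (76 mm by 85 mm) begins 54 mm behind the grasp point. The pads swing forward as they close: fully open they stand 13 mm farther back than shut.
Start: joints at [1.053, 0.477, 0.022, 1.555, -0.011, 1.109, -0.083], TCP at [0.269, -0.619, 0.231] pointing down, gripper open.
Joint ranges: [-2.96, 2.96], [-0.34, 2.1], [-1.41, 1.46], [0.24, 2.44], [-1.37, 4.51], [0.17, 1.92], [-2.96, 2.96]. Speed limits (rad/s): [2.39, 2.39, 3.14, 3.14, 3.14, 3.14, 3.14].

## Interface

Orientations are given as a unit quaternion [w, x, y, z].
In Python, from station import bot gives the robot as it stands. The module is installed in compiled form; this text tells all that it offers.
- The arm moves only by the shell command python3 -m jog 'ROWS' [OPENING] [FORCE]. ROWS is JSON, a list of rows, each a list of 4 numbers: the shift along the tool's x, y, z in cm, then the turn about the tool's z in rad. In form: [[x, y, z, spin], ...]. A call has 1 to 20 rows; each row is the pose to reach, as a shift and turn from the pose commanded when the call began, along the tool's axes at that moment; what a row does not reach only later rows make up. A row lasts 1/12 s, in which the tool goes at most 41.7 mm and 7.16 degrees, less where a joint would pass 70% of its speed; a pose out of reach is approached as far as the arm can. A call with a gripper value outside its range is refused whole. OPENING is the closure, from -1 (fully open) to 1 (shut), set as the call begins (- or left out, the last holds). The fingers move at their own pace and stop on an object; FORCE is the grip in N (left out, the last holds). Time passes only in rows, so rows that repeat a pose let the fingers close. It gives the time, the measured TCP pose, the force, the opening and the grip force at its end, in the units of the state.
- bot.get_obs(): the state, without advancing time (a new reading comes with each control period).
- bot.read_camera(name): name is "scene" or "top"; returns a dict with "pixels" (384x512x3 uint8, red, green, blue), "depth" (384x512 float32, m along the optical axis (not along the pixel's ray), 0 where there is no reading), "fovy" (degrees; the focal length in pixels is half the picture's height over the tangent of half this angle, whatever the lens; pixels are square), "cx", "cy" (the principal point, pixels), "distortion" ([k1, k2, p1, p2, k3] as OpenCV has them; the pictures are not rectified), "pose" (4x4, takes a point from camera to world coordinates). Camera axes: x right, y down, z forward; pixel columns grow to the right and rows downward; lengths in m; the calibration is good to about 2 mm. A picture is of the moment at which its call begins.
- bot.hand_in(): hands the job in; it is judged then, once.
The state is a dict: "t": time; "q": joint angles; "joint_vel": joint speeds; "joint_torque": joint torques, N m; "eef_pos": TCP position; "tool_rot": TCP orientation; "contact_force": force on the tool from outside, world axes, zero at the start; "torque": the same for the moment, N m; "gripper_width": opening from 0.0 (shut) to 1.0 (fully open); "grasp_force": force on a finger pad.
Only numpy, scipy, OpenCV 4.12 (cv2) and the standard library are available. Lean on these libraries where they do the work, as an engineer would, in place of code of your own. Each camera call takes 0.05 s, during which the arm holds its last target. There are 200 camera calls.

## Working session

There is one attempt and no reset: what is moved stays moved. The work goes in short steps, Python scripts to look and compute and a shell command to move; the robot and the scene stay as the last step left them, time stands still between calls to the robot, and variables do not carry over. Pictures are saved under pics/ and viewed, at most 10 in all, crops included, and the job is handed in when it is done.

```bash
mkdir -p pics; cat > h.py <<'E'
import numpy as np, cv2
from station import bot
def cam(n):
    c=bot.read_camera(n); h,w=c["depth"].shape
    f=h/2/np.tan(np.radians(c["fovy"])/2)
    c["K"]=np.array([[f,0,c["cx"]],[0,f,c["cy"]],[0,0,1.]]); c["D"]=np.array(c["distortion"]); c["pose"]=np.array(c["pose"]); return c
def rays(c,uv):
    p=cv2.undistortPoints(np.array(uv,float).reshape(-1,1,2),c["K"],c["D"]).reshape(-1,2)
    return np.c_[p,np.ones(len(p))]
def plane(c,uv,z):
    d=rays(c,uv)@c["pose"][:3,:3].T; o=c["pose"][:3,3]
    return o+d*((z-o[2])/d[:,2])[:,None]
def cloud(c):
    h,w=c["depth"].shape
    uv=np.stack(np.meshgrid(np.arange(w),np.arange(h)),-1).reshape(-1,2)
    r=rays(c,uv)*c["depth"].reshape(-1,1)
    return (r@c["pose"][:3,:3].T+c["pose"][:3,3]).reshape(h,w,3)
def save(c,n,crop=None,s=1):
    im=c["pixels"][:,:,::-1]
    if crop: im=im[crop[1]:crop[3],crop[0]:crop[2]]
    cv2.imwrite("pics/"+n,cv2.resize(im,None,fx=s,fy=s,interpolation=cv2.INTER_CUBIC))
E
python3 - <<'E'
from h import *
for n in("scene","top"):
    c=cam(n); save(c,n+"0.png",s=1.5); print(n,c["pose"].round(3).tolist(),c["fovy"],c["D"])
    np.savez(n+"0.npz",**{k:c[k] for k in("pixels","depth","K","D","pose")})
o=bot.get_obs(); print(o)
E
```

```text
scene [[0.77, 0.427, -0.474, 1.099], [0.638, -0.535, 0.554, -0.796], [-0.017, -0.729, -0.684, 0.937], [0.0, 0.0, 0.0, 1.0]] 46.44813746885779 [-0.08579309  0.          0.          0.          0.        ]
top [[0.024, -0.982, 0.185, 0.327], [-1.0, -0.021, 0.019, -0.136], [-0.015, -0.185, -0.983, 1.256], [0.0, 0.0, 0.0, 1.0]] 43.22572092074248 [0.02955559 0.         0.         0.         0.        ]
{'t': 0.1, 'q': array([ 1.05292248,  0.47769623,  0.02236471,  1.55636802, -0.01153382,
        1.10926762, -0.08308065]), 'joint_vel': array([-0.00077226, -0.00301049,  0.00096291, -0.00466573, -0.00199063,
        0.00182823, -0.00142958]), 'joint_torque': array([ 4.57263552e-03, -5.97769582e+01,  1.61414132e+00, -2.81957406e+01,
        1.28562329e-02,  4.96326669e-03, -2.14706682e-05]), 'eef_pos': array([ 0.26869574, -0.61863541,  0.23043104]), 'tool_rot': array([-7.77534781e-04,  9.79083217e-01,  2.03458606e-01, -2.10708407e-04]), 'contact_force': array([ 0.2265533 , -0.3162824 ,  0.07795807]), 'torque': array([-0.01011964,  0.01346897,  0.01475337]), 'grasp_force': 0.0, 'gripper_width': 1.001045035561516}
```

View pics/scene0.png

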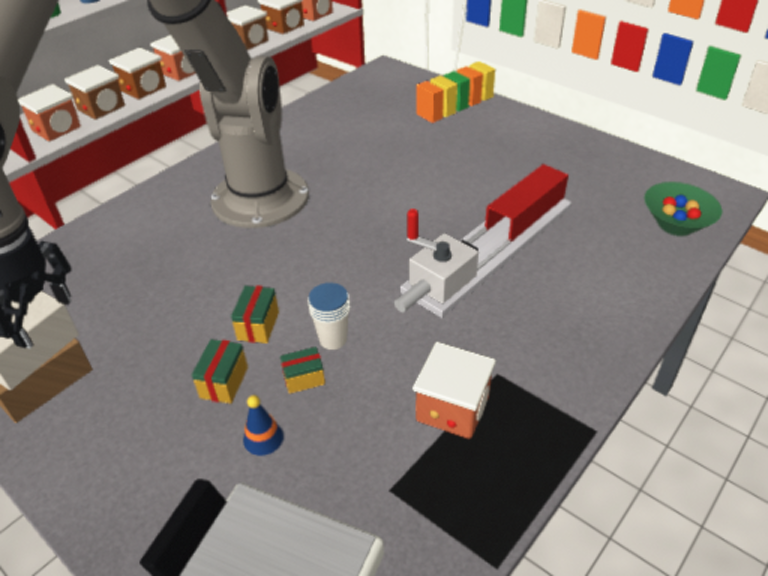

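View pics/top0.png

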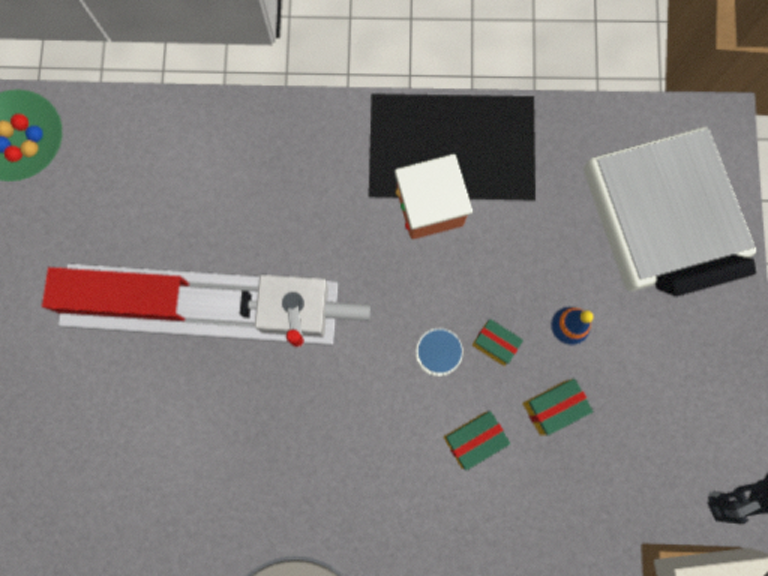

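The scene shows three green-lidded tins: in the top picture at about (497,342), (477,440) and (559,406) of 768 px. The hat is at (572,325), the cups at (440,352), the crank grip at (294,338) with its axis at (292,301), and the hood runs from 45 to 185 along row 293.

```bash
cat > m.py <<'E'
from h import *
def meas(n):
    c=cam(n); P=cloud(c); hsv=cv2.cvtColor(c["pixels"],cv2.COLOR_RGB2HSV); H,S,V=cv2.split(hsv)
    red=((H<8)|(H>172))&(S>130)&(V>70); green=(H>55)&(H<95)&(S>60)
    on=(P[...,2]>.015)&(abs(P[...,1])<1)&(P[...,0]>.2)
    def comps(m,k=3):
        m=cv2.morphologyEx(m.astype(np.uint8),cv2.MORPH_CLOSE,np.ones((k,k)))
        N,L,s,_=cv2.connectedComponentsWithStats(m); return [(L==i) for i in range(1,N) if s[i,4]>40]
    def rect(m,name):
        z=np.median(P[m][:,2])
        cnt=max(cv2.findContours(m.astype(np.uint8),0,2)[0],key=cv2.contourArea).reshape(-1,2)
        X=plane(c,cnt,z)[:,:2]; r=cv2.minAreaRect((X*1000).astype(np.float32))
        pl=np.array([z,X.mean(0)[0]])
        print(n,name,"px",cnt.mean(0).round(0),"z%.4f"%z,"ctr",np.round(r[0],1),"size",np.round(r[1],1),"ang",round(r[2],1))
    for m in comps((green|red)&on,5):
        z=P[m][:,2]; zt=np.percentile(z,90)
        t=m&(abs(P[...,2]-np.median(z[z>zt-.015]))<.008)
        if t.sum()>40: rect(t,"lid/red")
    white=(S<40)&(V>140)&(P[...,2]>.078)&(P[...,2]<.098)&(P[...,1]>-.4)&(P[...,1]<.6)
    for m in comps(white): rect(m,"white z~88")
    g=red&(P[...,2]>.1)&(P[...,2]<.19)&(P[...,1]<.3)
    for m in comps(g): rect(m,"grip"); print(P[m].mean(0),P[m][:,2].max())
    b=(H>100)&(H<125)&(S>80)&on
    for m in comps(b): rect(m,"blue")
    return c,P
if __name__=="__main__":
    for n in("top","scene"): meas(n)
E
python3 m.py
```

```text
top lid/red px [17. 93.] z0.0566 ctr [826.5 493.9] size [168.5 104.3] ang 6.5
top lid/red px [ 74. 197.] z0.0870 ctr [540.9 314.3] size [222.9  69.1] ang 87.1
top lid/red px [333. 227.] z0.0522 ctr [ 479.3 -323.1] size [66.  46.6] ang 57.7
top lid/red px [195. 224.] z0.1739 ctr [464.7   3.7] size [15.9 18.2] ang 1.2
top lid/red px [373. 271.] z0.0662 ctr [ 373.1 -419.7] size [59.6 86.2] ang 27.4
top lid/red px [318. 293.] z0.0665 ctr [ 316.6 -286.4] size [59.4 85.5] ang 31.4
top white z~88 px [290. 128.] z0.0971 ctr [ 722.2 -209.9] size [106.8 105.8] ang 16.3
top white z~88 px [195. 202.] z0.0885 ctr [529.3  21.2] size [110.3  90.3] ang 87.3
top grip px [196. 226.] z0.1719 ctr [461.6   1.6] size [25.9 19. ] ang 46.7
[0.46294218 0.0024456  0.16383778] 0.1795032331243125
top blue px [22. 90.] z0.0559 ctr [826.  489.2] size [28.8 26.1] ang 5.9
top blue px [ 3. 96.] z0.0546 ctr [806.5 537.4] size [28.1 15.6] ang 6.5
top blue px [376. 218.] z0.0204 ctr [ 509.3 -441.1] size [59.4 30.9] ang 24.0
top blue px [384. 214.] z0.0673 ctr [ 510.1 -446.9] size [36.8 30.7] ang 35.6
top blue px [293. 
[... 798 characters left out ...]
.5] ang 48.1
scene white z~88 px [303. 250.] z0.0969 ctr [ 724.4 -213.8] size [106.8 110.5] ang 16.5
scene grip px [14. 90.] z0.1247 ctr [-539.6 -299.2] size [ 30.9 148. ] ang 70.9
[-0.52076966 -0.30246008  0.12681899] 0.16492766250860125
scene grip px [275. 149.] z0.1476 ctr [4.679e+02 4.000e-01] size [17.5 93.1] ang 38.8
[ 0.46909    -0.00170823  0.1483443 ] 0.17624315139667646
scene blue px [453. 139.] z0.0519 ctr [817.4 515.7] size [25.7 96.5] ang 21.6
scene blue px [216. 198.] z0.1144 ctr [ 453.1 -224. ] size [65.2 64.9] ang 38.8
scene blue px [173. 280.] z0.0637 ctr [ 523.5 -460.6] size [35.6 50. ] ang 48.4
scene blue px [177. 293.] z0.0204 ctr [ 530.7 -465.9] size [59.4 31. ] ang 58.2
```

```bash
python3 -m jog '[[15,-9,0,-0.3],[31.1,-18.5,4,-0.6],[31.1,-18.5,8,-0.6],[31.1,-18.5,11,-0.6],[31.1,-18.5,11,-0.6],[31.1,-18.5,11,-0.6],[31.1,-18.5,11,-0.6],[31.1,-18.5,11,-0.6],[31.1,-18.5,11,-0.6],[31.1,-18.5,11,-0.6],[31.1,-18.5,11,-0.6],[31.1,-18.5,11,-0.6],[31.1,-18.5,11,-0.6],[31.1,-18.5,11,-0.6]]' -1
python3 -c "
from h import *
o=bot.get_obs();w,x,y,z=o['tool_rot'];print(np.degrees(2*np.arctan2(y,x)))
c=cam('scene');save(c,'s1.png',(100,150,356,342),3)"
```

```text
t: 1.37
eef_pos: [0.4795, -0.3278, 0.1219]
tool_rot: [0.001, 0.876, 0.482, -0.0]
contact_force: [-0.7, 0.6, 1.0]
gripper_width: 0.994
grasp_force: 0.0
57.66766408675348
```

View pics/s1.png

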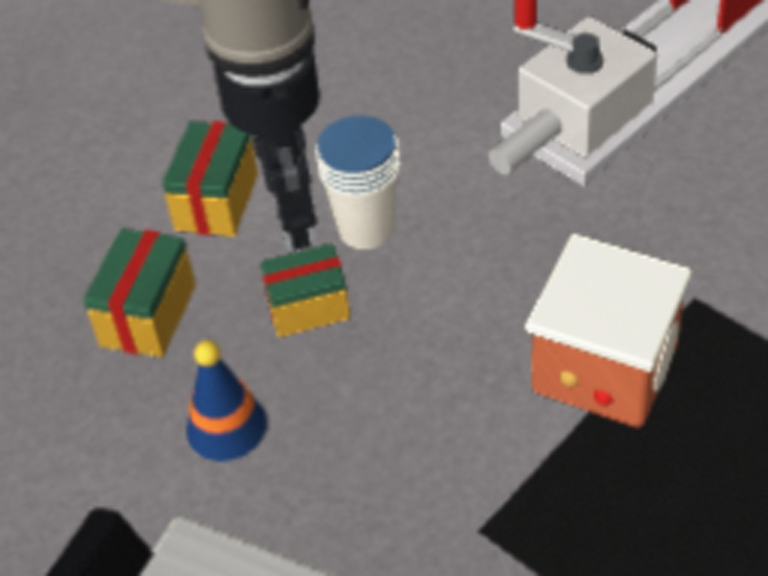

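The fingers (crop about (295,230)) hang over the small tin (305,290), lined up across its width, clear of the cups and the hat.

```bash
python3 -m jog '[[0,0,3,0],[0,0,6,0],[0,0,8,0],[0,0,9.5,0],[0,0,10,0],[0,0,10,0],[0,0,10,0]]' -1
python3 -m jog '[[0,0,0,0],[0,0,0,0],[0,0,0,0],[0,0,0,0],[0,0,0,0],[0,0,0,0],[0,0,0,0],[0,0,0,0],[0,0,0,0],[0,0,0,0]]' 1 35
```

```text
t: 2.0
eef_pos: [0.4806, -0.3264, 0.022]
tool_rot: [0.0, 0.875, 0.483, 0.0]
contact_force: [0.3, 0.5, 0.0]
gripper_width: 1.003
grasp_force: 0.0
t: 2.83
eef_pos: [0.4809, -0.3259, 0.0224]
tool_rot: [0.001, 0.875, 0.484, 0.0]
contact_force: [-0.6, 0.8, 6.8]
gripper_width: 0.557
grasp_force: 37.9
```

```bash
python3 -m jog '[[0,0,-4,0],[0,0,-8,0],[0,0,-12,0],[0,0,-16,0],[5,-2,-20,0],[10,-5,-22,-0.1],[14,-7,-22,-0.2],[18,-9,-22,-0.3],[22,-11,-22,-0.4],[26,-12.5,-22,-0.52],[30,-14.5,-22,-0.52],[34,-16.5,-22,-0.52],[38,-18.5,-22,-0.52],[42,-20.3,-22,-0.52],[44.1,-21.3,-22,-0.52],[44.1,-21.3,-20,-0.52],[44.1,-21.3,-17,-0.52],[44.1,-21.3,-14,-0.52],[44.1,-21.3,-12,-0.52],[44.1,-21.3,-12,-0.52]]'
python3 -m jog '[[0,0,0,0],[0,0,0,0]]'
python3 - <<'E'
from h import *
o=bot.get_obs();w,x,y,z=o['tool_rot'];print(o['eef_pos'],np.degrees(2*np.arctan2(y,x)))
for n,k in(("top",(20,140,276,260)),("scene",(240,80,420,240))):
    c=cam(n);save(c,n+'2.png',k,3)
E
```

```text
t: 4.5
eef_pos: [0.5313, 0.1599, 0.1367]
tool_rot: [-0.002, 0.721, 0.693, -0.004]
contact_force: [-0.8, -0.0, -2.5]
gripper_width: 0.557
grasp_force: 38.2
t: 4.67
eef_pos: [0.5356, 0.1614, 0.1426]
tool_rot: [0.0, 0.722, 0.692, 0.001]
contact_force: [-0.0, -0.7, -2.6]
gripper_width: 0.554
grasp_force: 38.2
[0.53557023 0.16142622 0.14262274] 87.62978197653086
```

View pics/top2.png

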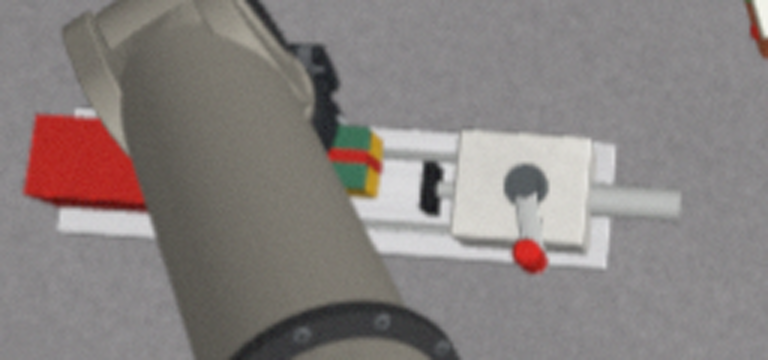

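View pics/scene2.png

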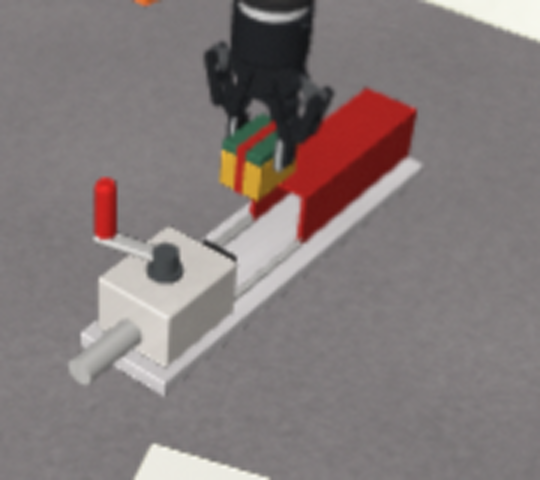

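The top crop shows the tin's rear end (355,160) over the bay between hood and pusher (430,187). The scene crop shows it held level about 10 cm above the bay, its long side along the rails. I'll now measure its offset from the press centreline with each camera.

```bash
python3 - <<'E'
from h import *
ref={"top":((540.9,314.3),(529.3,21.2)),"scene":((544.9,311.1),(531.,14.9))}
for n in ref:
    c=cam(n);P=cloud(c);H,S,V=cv2.split(cv2.cvtColor(c["pixels"],cv2.COLOR_RGB2HSV))
    A,B=[np.array(v)/1000 for v in ref[n]];u=(A-B)/np.linalg.norm(A-B);O=A-.14*u;v=np.array([-u[1],u[0]])
    box=(abs(P[...,0]-.536)<.07)&(abs(P[...,1]-.16)<.07)&(P[...,2]>.1)
    g=box&(H>55)&(H<95)&(S>60); r=box&((H<8)|(H>172))&(S>130); y=box&(H>18)&(H<35)&(S>100)
    zt=np.median(P[g][:,2]); print(n,"yaw",np.degrees(np.arctan2(u[1],u[0])),"lid z",zt)
    # no-depth-noise: cast rays on lid plane
    for nm,m in(("green",g),("redtop",r&(abs(P[...,2]-zt)<.006)),("yellow",y)):
        uv=np.argwhere(m)[:,::-1]
        X=(plane(c,uv,zt)[:,:2] if nm!="yellow" else P[m][:,:2])-O
        a,l=X@u,X@v; print(nm,len(a),"x",a.min().round(4),a.max().round(4),"lat",np.percentile(l,[0,2,50,98,100]).round(4), "z",P[m][:,2].min().round(4),P[m][:,2].max().round(4))
        if nm=="redtop": print("slope deg",np.degrees(np.polyfit(a,l,1)[0]))
    t=np.array([.5356,.1614])-O; print("tcp in press",t@u,t@v)
E
```

```text
top yaw 87.73359141338841 lid z 0.17398879799844935
green 135 x -0.0456 -0.0197 lat [-0.025  -0.0237 -0.011   0.0204  0.0209] z 0.1693 0.2805
redtop 57 x -0.0471 -0.0167 lat [-0.0069 -0.0068 -0.0019  0.0029  0.0038] z 0.1701 0.1781
slope deg -3.3460375320842273
yellow 71 x -0.0464 -0.0246 lat [-0.0225 -0.0222  0.0103  0.0213  0.0215] z 0.129 0.1696
tcp in press -0.01298998794276142 -0.0007507258312624824
scene yaw 87.31320903510112 lid z 0.17289763815359793
green 127 x -0.0516 0.8476 lat [-0.0255 -0.024   0.013   0.5202  0.5749] z 0.1633 0.5261
redtop 47 x -0.0492 0.0136 lat [-0.0357 -0.0069  0.0025  0.0078  0.0081] z 0.1682 0.1771
slope deg 0.3317745037416701
yellow 173 x -0.0739 0.0091 lat [-0.0348 -0.0231 -0.0137  0.0283  0.0355] z 0.1209 0.452
tcp in press -0.009971384373712838 0.002272414801944465
```

```bash
python3 -m jog '[[0,0,3,0],[0,0,6,0],[0,0,8,0],[0,0,8.6,0],[0,0,9.1,0],[0,0,9.4,0],[0,0,9.7,0],[0,0,9.7,0],[0,0,9.7,0]]'
python3 -m jog '[[0,0,0.15,0],[0,0,0.3,0],[0,0,0.3,0]]'
```

```text
t: 5.62
eef_pos: [0.5354, 0.1614, 0.0452]
tool_rot: [0.0, 0.721, 0.692, 0.001]
contact_force: [0.2, 1.3, -2.4]
gripper_width: 0.554
grasp_force: 38.2
t: 5.87
eef_pos: [0.5354, 0.1613, 0.0424]
tool_rot: [0.0, 0.722, 0.692, 0.0]
contact_force: [-1.8, -0.7, 5.0]
gripper_width: 0.554
grasp_force: 39.3
```

```bash
python3 -m jog '[[0,0,0,0],[0,0,0,0],[0,0,0,0],[0,0,0,0],[0,0,0,0]]' -1
python3 -m jog '[[0,0,-2,0],[0,0,-5,0],[0,0,-9,0],[0,0,-13,0],[-4,0,-16,0],[-8,0,-18,0],[-12,2,-18,0],[-16,5,-18,0],[-18,7,-18,0],[-18,7,-18,0],[-18,7,-18,0],[-18,7,-18,0]]'
python3 - <<'E'
from h import *
o=bot.get_obs();w,x,y,z=o['tool_rot'];print(o['eef_pos'],np.degrees(2*np.arctan2(y,x)))
for n,k in(("top",(20,140,276,260)),("scene",(240,80,420,240))):
    c=cam(n);save(c,n+'3.png',k,3);P=cloud(c)
    H,S,V=cv2.split(cv2.cvtColor(c["pixels"],cv2.COLOR_RGB2HSV))
    m=(P[...,2]>.06)&(P[...,2]<.08)&(abs(P[...,0]-.536)<.05)&(abs(P[...,1]-.16)<.06)&(V>20)&(((H>55)&(H<95)&(S>60))|(((H<8)|(H>172))&(S>130)))
    uv=np.argwhere(m)[:,::-1];zt=np.median(P[m][:,2]);X=plane(c,uv,zt)[:,:2]*1000
    print(n,zt,cv2.minAreaRect(X.astype(np.float32)))
    g=((H<8)|(H>172))&(S>130)&(P[...,2]>.1)&(P[...,2]<.19)&(abs(P[...,1])<.1)&(abs(P[...,0]-.53)<.12)
    print("grip",P[g].mean(0),plane(c,np.argwhere(g)[:,::-1].mean(0)[None],.143))
    hb=(V<110)&(S<70)&(P[...,2]>.1)&(P[...,2]<.15)&(abs(P[...,1]-.012)<.03)&(abs(P[...,0]-.53)<.03)
    print("hub",P[hb].mean(0),P[hb][:,2].max())
E
```

```text
t: 6.28
eef_pos: [0.5348, 0.1612, 0.0413]
tool_rot: [0.0, 0.721, 0.692, 0.0]
contact_force: [0.2, 0.6, -0.1]
gripper_width: 1.0
grasp_force: 0.0
t: 7.28
eef_pos: [0.597, -0.0213, 0.2208]
tool_rot: [-0.001, 0.722, 0.692, -0.0]
contact_force: [-1.0, 0.6, 0.5]
gripper_width: 1.001
grasp_force: 0.0
[ 0.59702544 -0.02128264  0.22083492] 87.60969890907667
top 0.07295000712114585 ((529.1499633789062, 171.91897583007812), (89.82752227783203, 67.14948272705078), 81.31525421142578)
grip [nan nan nan] [[nan nan nan]]<stdin>:10: RuntimeWarning: Mean of empty slice.
  ret = um.true_divide(
<stdin>:12: RuntimeWarning: Mean of empty slice.
Traceback (most recent call last):
ValueError: zero-size array to reduction operation maximum which has no identity
```

```bash
python3 -m jog '[[0.4,-3,0,0],[0.8,-6,0,0],[1.2,-9,0,0],[1.7,-12,0,0],[1.7,-13.1,1,0],[1.7,-13.1,2.5,0],[1.7,-13.1,2.5,0],[1.7,-13.1,2.5,0],[1.7,-13.1,2.5,0],[1.7,-13.1,2.5,0]]' 0
python3 - <<'E'
from h import *
c=cam("scene");save(c,'scene3.png',(230,60,420,240),3);c=cam("top");save(c,'top3.png',(20,140,276,260),3)
E
```

```text
t: 8.17
eef_pos: [0.4679, 0.0015, 0.197]
tool_rot: [0.0, 0.721, 0.693, 0.001]
contact_force: [-0.2, -0.6, 0.1]
gripper_width: 0.503
grasp_force: 0.0
```

View pics/scene3.png

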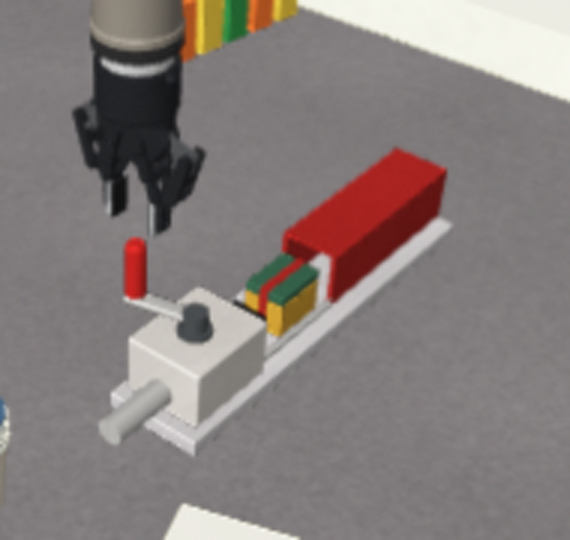

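The tin (280,295) stands level in the bay, clear of the hood; the fingers (135,205) straddle the red grip (135,265) from above.

```bash
python3 -m jog '[[0,0,1.5,0],[0,0,3,0],[0,0,4.5,0],[0,0,6,0],[0,0,6.4,0],[0,0,6.4,0],[0,0,6.4,0]]' 0
python3 -m jog '[[0,0,0,0],[0,0,0,0],[0,0,0,0],[0,0,0,0],[0,0,0,0],[0,0,0,0]]' 1 30
python3 - <<'E'
from h import *
o=bot.get_obs();print(o["eef_pos"],o["q"].round(2))
c=cam("top");P=cloud(c);H,S,V=cv2.split(cv2.cvtColor(c["pixels"],cv2.COLOR_RGB2HSV))
hb=(V<120)&(S<90)&(P[...,2]>.095)&(P[...,2]<.15)&(abs(P[...,1]-.012)<.025)&(abs(P[...,0]-.53)<.025)
print(hb.sum(),P[hb].mean(0),P[hb].min(0),P[hb].max(0))
E
```

```text
t: 8.85
eef_pos: [0.4676, 0.001, 0.1328]
tool_rot: [0.0, 0.721, 0.692, 0.0]
contact_force: [0.4, -0.2, 0.3]
gripper_width: 0.499
grasp_force: 0.0
t: 9.35
eef_pos: [0.4659, 0.0005, 0.133]
tool_rot: [-0.0, 0.722, 0.692, -0.001]
contact_force: [-5.8, -0.4, 6.6]
gripper_width: 0.247
grasp_force: 29.5
[0.46591505 0.00053804 0.13301651] [ 0.29  0.31 -0.5   2.11  0.21  0.77 -0.38]<stdin>:5: RuntimeWarning: Mean of empty slice.
  ret = um.true_divide(
Traceback (most recent call last):
ValueError: zero-size array to reduction operation minimum which has no identity
```

```bash
cat > rows.py <<'E'
import sys,numpy as np
p0,step,n,ex,ey=map(float,sys.argv[1:6]); R=6.5   # psi0 deg, step, rows; ex,ey cm: start correction
c=lambda p:np.array([np.cos(np.radians(p)),np.sin(np.radians(p))])*R
print([ (c(p0+step*(i+1))-c(p0)+[ex,ey]).round(2).tolist() for i in range(int(n))], "end",p0+step*n)
E
python3 rows.py -102.8 10 19 0 -0.15
python3 - <<'E'
from h import *
d=np.load("top0.npz");c={k:d[k] for k in d};P=cloud(c)
A,B=np.array([.5409,.3143]),np.array([.5293,.0212]);u=(A-B)/np.linalg.norm(A-B);O=A-.14*u;v=np.array([-u[1],u[0]])
V=c["pixels"].max(2); X=plane(c,np.stack(np.meshgrid(np.arange(512),np.arange(384)),-1).reshape(-1,2),.062)[:,:2]-O
a=(X@u).reshape(384,512);l=(X@v).reshape(384,512)
m=(V<60)&(a>-.1)&(a<0)&(abs(l)<.03);print(m.sum(),np.percentile(a[m],[0,5,50,95,100]),np.percentile(l[m],[0,50,100]),P[m][:,2].max(),np.percentile(P[m][:,2],[10,50,90]))
E
```

```text
[[1.12, -0.3], [2.25, -0.26], [3.36, -0.02], [4.41, 0.41], [5.37, 1.01], [6.21, 1.77], [6.9, 2.67], [7.43, 3.67], [7.78, 4.75], [7.93, 5.87], [7.89, 7.0], [7.65, 8.11], [7.22, 9.16], [6.62, 10.12], [5.86, 10.96], [4.96, 11.65], [3.96, 12.18], [2.88, 12.53], [1.76, 12.68]] end 87.2
75 [-0.08065364 -0.0801933  -0.07394949 -0.06886827 -0.06795393] [-0.01930983  0.00118492  0.0213998 ] 0.06673223209684709 [0.04915979 0.06110332 0.0647659 ]
```

```bash
python3 -m jog '[[1.12,-0.3,0,0],[2.25,-0.26,0,0],[3.36,-0.02,0,0],[4.41,0.41,0,0],[4.41,0.41,0,0],[4.41,0.41,0,0]]'; cat > f.py <<'E'
from h import *
import sys
o=bot.get_obs();F=o["contact_force"];ph=np.radians(87.6-float(sys.argv[1]))
C=np.array([.5298,.0122]) if len(sys.argv)<4 else np.array([float(sys.argv[2]),float(sys.argv[3])])
d=o["eef_pos"][:2]-C;print("R",np.hypot(*d),"psi",87.6-np.degrees(np.arctan2(d[1],d[0])),"rad F",F[0]*np.cos(ph)+F[1]*np.sin(ph),"resist",-(F[0]*np.sin(ph)-F[1]*np.cos(ph)),"t",o["t"])
E
python3 f.py -62.8
```

```text
t: 9.9
eef_pos: [0.4713, 0.0475, 0.133]
tool_rot: [-0.002, 0.72, 0.693, -0.0]
contact_force: [-8.3, 6.8, 8.2]
gripper_width: 0.244
grasp_force: 30.3
R 0.06835364805605013 psi -61.27060973647289 rad F 10.580191954093044 resist -1.7655267824572762 t 9.9
```

```bash
python3 rows.py -64.5 10 4 0.25 -0.22
```

```text
[[1.23, 0.36], [2.09, 1.09], [2.81, 1.97], [3.37, 2.95]] end -24.5
```

```bash
python3 -m jog '[[1.23,0.36,0,0],[2.09,1.09,0,0],[2.81,1.97,0,0],[3.37,2.95,0,0],[3.37,2.95,0,0],[3.37,2.95,0,0]]'; 
python3 f.py -24.5 .5287 .0171
```

```text
t: 10.4
eef_pos: [0.5061, 0.0784, 0.133]
tool_rot: [0.0, 0.721, 0.693, 0.002]
contact_force: [0.3, 1.5, 5.9]
gripper_width: 0.25
grasp_force: 30.9
R 0.06530445287501913 psi -22.653895067641656 rad F 1.330019927112403 resist -0.8427409290511502 t 10.4
```

```bash
python3 rows.py -23.5 10 9 0 0
```

```text
[[0.36, 1.07], [0.53, 2.2], [0.5, 3.33], [0.27, 4.44], [-0.14, 5.49], [-0.74, 6.46], [-1.49, 7.31], [-2.37, 8.01], [-3.37, 8.55]] end 66.5
```

```bash
python3 -m jog '[[0.36,1.07,0,0],[0.53,2.2,0,0],[0.5,3.33,0,0],[0.27,4.44,0,0],[-0.14,5.49,0,0],[-0.74,6.46,0,0],[-1.49,7.31,0,0],[-2.37,8.01,0,0],[-3.37,8.55,0,0],[-3.37,8.55,0,0],[-3.37,8.55,0,0]]'; 
python3 f.py 66.5 .5287 .0171; python3 rows.py 66.5 10 18 0 0
```

```text
t: 11.32
eef_pos: [0.5899, 0.0388, 0.1331]
tool_rot: [0.001, 0.722, 0.692, 0.001]
contact_force: [3.5, 1.2, 4.4]
gripper_width: 0.245
grasp_force: 30.8
R 0.06494092395843479 psi 68.05718661158022 rad F 3.6953674067487663 resist -0.17467675234161573 t 11.3167
[[-1.07, 0.36], [-2.2, 0.53], [-3.33, 0.5], [-4.44, 0.27], [-5.49, -0.14], [-6.46, -0.74], [-7.31, -1.49], [-8.01, -2.37], [-8.55, -3.37], [-8.91, -4.44], [-9.08, -5.56], [-9.05, -6.7], [-8.82, -7.81], [-8.41, -8.86], [-7.82, -9.83], [-7.07, -10.68], [-6.18, -11.38], [-5.18, -11.92]] end 246.5
```

```bash
python3 -m jog '[[-1.07,0.36,0,0],[-2.2,0.53,0,0],[-3.33,0.5,0,0],[-4.44,0.27,0,0],[-5.49,-0.14,0,0],[-6.46,-0.74,0,0],[-7.31,-1.49,0,0],[-8.01,-2.37,0,0],[-8.55,-3.37,0,0],[-8.91,-4.44,0,0],[-9.08,-5.56,0,0],[-9.05,-6.7,0,0],[-8.82,-7.81,0,0],[-8.41,-8.86,0,0],[-7.82,-9.83,0,0],[-7.07,-10.68,0,0],[-6.18,-11.38,0,0],[-5.18,-11.92,0,0],[-5.18,-11.92,0,0],[-5.18,-11.92,0,0]]'; 
python3 f.py 246.5 .5287 .0171; python3 rows.py 246.5 10 18 0 0
```

```text
t: 12.98
eef_pos: [0.4678, -0.0061, 0.133]
tool_rot: [0.001, 0.721, 0.693, 0.001]
contact_force: [3.0, 3.3, 4.9]
gripper_width: 0.247
grasp_force: 30.8
R 0.06515425240458596 psi 246.69700572350678 rad F -3.9834792750220425 resist -2.0399280777000586 t 12.9833
[[1.07, -0.36], [2.2, -0.53], [3.33, -0.5], [4.44, -0.27], [5.49, 0.14], [6.46, 0.74], [7.31, 1.49], [8.01, 2.37], [8.55, 3.37], [8.91, 4.44], [9.08, 5.56], [9.05, 6.7], [8.82, 7.81], [8.41, 8.86], [7.82, 9.83], [7.07, 10.68], [6.18, 11.38], [5.18, 11.92]] end 426.5
```

```bash
python3 -m jog '[[1.07,-0.36,0,0],[2.2,-0.53,0,0],[3.33,-0.5,0,0],[4.44,-0.27,0,0],[5.49,0.14,0,0],[6.46,0.74,0,0],[7.31,1.49,0,0],[8.01,2.37,0,0],[8.55,3.37,0,0],[8.91,4.44,0,0],[9.08,5.56,0,0],[9.08,5.56,0,0]]'; 
python3 f.py 356.5 .5287 .0171; python3 rows.py 356.5 4 5 0 0
python3 - <<'E'
from h import *
c=cam("top");save(c,'top4.png',(10,140,266,260),3)
E
```

```text
t: 13.98
eef_pos: [0.5279, 0.0823, 0.133]
tool_rot: [0.0, 0.722, 0.692, 0.001]
contact_force: [1.4, 3.0, 9.3]
gripper_width: 0.249
grasp_force: 31.2
R 0.06525453351410221 psi -3.083508039895463 rad F 2.9605023934389934 resist -1.4363438321520043 t 13.9833
[[0.01, 0.45], [-0.01, 0.91], [-0.06, 1.36], [-0.14, 1.8], [-0.26, 2.24]] end 376.5
```

View pics/top4.png

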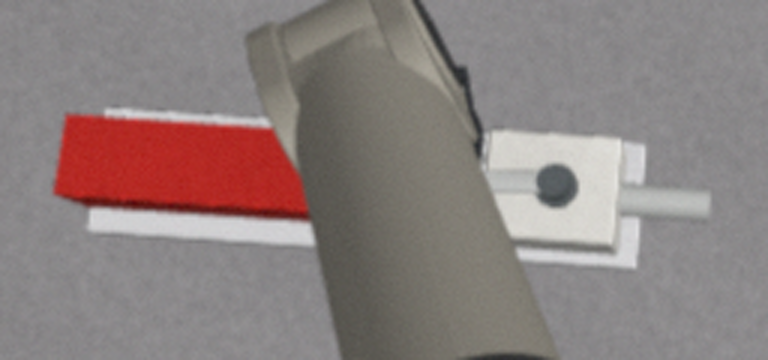

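The arm hides the bay, but the crank arm (515,180) points to the hood as commanded, so the crank follows. From here I wind slowly by force.

```bash
python3 -m jog '[[0.01,0.45,0,0],[-0.01,0.91,0,0],[-0.06,1.36,0,0]]'; 
python3 f.py 368.5 .5287 .0171; python3 rows.py 368.5 3 5 0 0;python3 rows.py 380.5 3 5 0 0;python3 rows.py 392.5 3 5 0 0
```

```text
t: 14.28
eef_pos: [0.5395, 0.0814, 0.133]
tool_rot: [-0.001, 0.721, 0.693, 0.0]
contact_force: [-1.4, 4.3, 9.6]
gripper_width: 0.245
grasp_force: 31.4
R 0.06520756258058871 psi 7.1087288467931415 rad F 3.940751060432311 resist 2.183536304889372 t 14.2833
[[-0.06, 0.34], [-0.14, 0.67], [-0.23, 0.99], [-0.34, 1.32], [-0.47, 1.63]] end 383.5
[[-0.13, 0.32], [-0.27, 0.62], [-0.43, 0.92], [-0.61, 1.22], [-0.8, 1.5]] end 395.5
[[-0.19, 0.28], [-0.4, 0.55], [-0.61, 0.81], [-0.85, 1.06], [-1.09, 1.3]] end 407.5
```

Free running reads 2.2 N, as stated. Continue in 12° steps.

```bash
python3 -m jog '[[-0.06,0.34,0,0],[-0.14,0.67,0,0],[-0.23,0.99,0,0],[-0.34,1.32,0,0]]' | grep force; 
python3 f.py 380.5 .5287 .0171
```

```text
contact_force: [-0.7, 4.6, 9.3]
grasp_force: 31.3
R 0.06514295361231708 psi 19.286382686035225 rad F 4.006741313741143 resist 2.4106390630646155 t 14.6167
```

```bash
python3 -m jog '[[-0.13,0.32,0,0],[-0.27,0.62,0,0],[-0.43,0.92,0,0],[-0.61,1.22,0,0]]' | grep force; 
python3 f.py 392.5 .5287 .0171
```

```text
contact_force: [0.7, 4.7, 8.4]
grasp_force: 31.1
R 0.0651059979146438 psi 31.500346484008737 rad F 4.243159600753731 resist 2.1131060640390054 t 14.95
```

```bash
python3 -m jog '[[-0.19,0.28,0,0],[-0.4,0.55,0,0],[-0.61,0.81,0,0],[-0.85,1.06,0,0]]' | grep force; 
python3 f.py 404.5 .5287 .0171; for p in 404.5 416.5 428.5 440.5 452.5 464.5 476.5 488.5; do python3 rows.py $p 3 4 0 0; done
```

```text
contact_force: [2.0, 4.1, 6.6]
grasp_force: 31.0
R 0.064987219183002 psi 43.755356833177345 rad F 4.291438676255528 resist 1.6593117595792835 t 15.2833
[[-0.24, 0.24], [-0.5, 0.46], [-0.77, 0.67], [-1.05, 0.86]] end 416.5
[[-0.29, 0.18], [-0.59, 0.35], [-0.89, 0.49], [-1.21, 0.63]] end 428.5
[[-0.32, 0.12], [-0.65, 0.22], [-0.98, 0.3], [-1.31, 0.36]] end 440.5
[[-0.34, 0.05], [-0.68, 0.08], [-1.02, 0.09], [-1.36, 0.08]] end 452.5
[[-0.34, -0.02], [-0.68, -0.07], [-1.01, -0.12], [-1.34, -0.2]] end 464.5
[[-0.33, -0.09], [-0.65, -0.2], [-0.96, -0.33], [-1.27, -0.48]] end 476.5
[[-0.3, -0.16], [-0.59, -0.34], [-0.87, -0.53], [-1.15, -0.73]] end 488.5
[[-0.26, -0.22], [-0.51, -0.45], [-0.75, -0.7], [-0.97, -0.95]] end 500.5
```

```bash
python3 -m jog '[[-0.24,0.24,0,0],[-0.5,0.46,0,0],[-0.77,0.67,0,0],[-1.05,0.86,0,0]]' | grep force; 
python3 f.py 416.5 .5287 .0171
```

```text
contact_force: [3.1, 4.9, 6.5]
grasp_force: 31.0
R 0.0649877144880153 psi 56.07808897220583 rad F 5.177042797655243 resist 2.6339727065968965 t 15.6167
```

```bash
python3 -m jog '[[-0.29,0.18,0,0],[-0.59,0.35,0,0],[-0.89,0.49,0,0],[-1.21,0.63,0,0]]' | grep force; 
python3 f.py 428.5 .5287 .0171
```

```text
contact_force: [2.4, 3.0, 6.3]
grasp_force: 30.9
R 0.06493165113769866 psi 68.50543014358587 rad F 3.2506165782226093 resist 2.0670829892849953 t 15.95
```

```bash
python3 -m jog '[[-0.32,0.12,0,0],[-0.65,0.22,0,0],[-0.98,0.3,0,0],[-1.31,0.36,0,0]]' | grep force; 
python3 f.py 440.5 .5287 .0171
```

```text
contact_force: [4.1, 3.2, 6.3]
grasp_force: 31.0
R 0.06485198886587208 psi 80.99335794086322 rad F 4.444335745426258 resist 2.6787137829834387 t 16.2833
```

```bash
python3 -m jog '[[-0.34,0.05,0,0],[-0.68,0.08,0,0],[-1.02,0.09,0,0]]' | grep force; 
python3 f.py 449.5 .5287 .0171;python3 rows.py 449.5 3 4 0 0
```

```text
contact_force: [3.9, 3.6, 7.1]
grasp_force: 31.0
R 0.06484342798736521 psi 90.31071227627073 rad F 3.798160588412597 resist 3.7025813090427913 t 16.5333
[[-0.34, -0.01], [-0.68, -0.03], [-1.02, -0.07], [-1.35, -0.13]] end 461.5
```

```bash
python3 -m jog '[[-0.34,-0.01,0,0],[-0.68,-0.03,0,0]]' | grep force; 
python3 f.py 455.5 .5287 .0171;python3 rows.py 455.5 2 6 0 0
```

```text
contact_force: [1.1, 1.7, 7.3]
grasp_force: 31.0
R 0.06484088488918266 psi 96.46967771101085 rad F 0.901812703092373 resist 1.8626924841666606 t 16.7
[[-0.23, -0.03], [-0.45, -0.06], [-0.67, -0.1], [-0.89, -0.15], [-1.11, -0.21], [-1.33, -0.27]] end 467.5
```

Noise only; continue.

```bash
python3 -m jog '[[-0.23,-0.03,0,0],[-0.45,-0.06,0,0],[-0.67,-0.1,0,0],[-0.89,-0.15,0,0]]' | grep force; 
python3 f.py 463.5 .5287 .0171;for p in 463.5 471.5 479.5 487.5 495.5 503.5 511.5 519.5; do python3 rows.py $p 2 5 0 0; done
```

```text
contact_force: [2.9, 2.2, 6.1]
grasp_force: 31.1
R 0.06483938192026306 psi 104.57875069502269 rad F 2.1889303361542747 resist 2.9125656230999275 t 17.0333
[[-0.22, -0.06], [-0.44, -0.12], [-0.65, -0.19], [-0.86, -0.27], [-1.07, -0.36]] end 473.5
[[-0.21, -0.09], [-0.42, -0.18], [-0.62, -0.28], [-0.82, -0.39], [-1.01, -0.51]] end 481.5
[[-0.2, -0.12], [-0.39, -0.24], [-0.57, -0.37], [-0.76, -0.5], [-0.93, -0.64]] end 489.5
[[-0.18, -0.14], [-0.35, -0.29], [-0.52, -0.44], [-0.68, -0.6], [-0.84, -0.77]] end 497.5
[[-0.16, -0.16], [-0.31, -0.33], [-0.45, -0.51], [-0.59, -0.69], [-0.72, -0.87]] end 505.5
[[-0.13, -0.18], [-0.26, -0.37], [-0.38, -0.57], [-0.49, -0.76], [-0.59, -0.97]] end 513.5
[[-0.1, -0.2], [-0.2, -0.41], [-0.29, -0.61], [-0.38, -0.83], [-0.45, -1.04]] end 521.5
[[-0.08, -0.21], [-0.14, -0.43], [-0.2, -0.65], [-0.26, -0.87], [-0.3, -1.09]] end 529.5
```

```bash
python3 -m jog '[[-0.22,-0.06,0,0],[-0.44,-0.12,0,0],[-0.65,-0.19,0,0],[-0.86,-0.27,0,0]]' | grep force; 
python3 f.py 471.5 .5287 .0171
```

```text
contact_force: [2.4, 2.5, 7.0]
grasp_force: 31.1
R 0.06486417991563992 psi 112.5981332770114 rad F 1.1254619169227342 resist 3.268609211473045 t 17.3667
```

```bash
python3 -m jog '[[-0.21,-0.09,0,0],[-0.42,-0.18,0,0],[-0.62,-0.28,0,0],[-0.82,-0.39,0,0]]' | grep force; 
python3 f.py 479.5 .5287 .0171
```

```text
contact_force: [4.5, 5.8, 5.4]
grasp_force: 30.9
R 0.06482431524894285 psi 119.4408575053065 rad F 0.7298390401775894 resist 7.277557958671813 t 17.7
```

Contact: about 5 N above free running. Hold.

```bash
python3 -m jog '[[-0.07,-0.04,0,0],[-0.07,-0.04,0,0]]' | grep force; 
python3 f.py 480.3 .5287 .0171; python3 -m jog '[[0,0,0,0],[0,0,0,0],[0,0,0,0]]' | grep force; 
python3 f.py 480.3 .5287 .0171
```

```text
contact_force: [3.9, 4.8, 4.6]
grasp_force: 30.9
R 0.0648012396294764 psi 120.15463051473483 rad F 0.7364928029557767 resist 6.123622844824879 t 17.8667
contact_force: [3.3, 4.1, 5.2]
grasp_force: 30.9
R 0.06479450023903353 psi 120.12441572620148 rad F 0.5573498532655172 resist 5.247638080513903 t 18.1167
```

```bash
python3 -m jog '[[-0.1,-0.06,0,0],[-0.19,-0.12,0,0]]' | grep force; 
python3 f.py 482.3 .5287 .0171; python3 -m jog '[[0,0,0,0],[0,0,0,0],[0,0,0,0],[0,0,0,0],[0,0,0,0],[0,0,0,0]]' | grep force; 
python3 f.py 482.3 .5287 .0171; python3 rows.py 482.3 -3 3 0 0;  python3 rows.py 482.3 -10 15 0 0
```

```text
contact_force: [6.1, 5.8, 3.6]
grasp_force: 30.8
R 0.0648054512249519 psi 121.48343236315421 rad F 1.7449730805838746 resist 8.218877951745997 t 18.2833
contact_force: [4.4, 4.5, 4.6]
grasp_force: 30.8
R 0.06481089548382755 psi 121.69237757384792 rad F 1.070565988037787 resist 6.194228319586493 t 18.7833
[[0.29, 0.17], [0.59, 0.33], [0.9, 0.48]] end 473.3
[[1.01, 0.52], [2.09, 0.86], [3.21, 1.0], [4.34, 0.95], [5.45, 0.7], [6.49, 0.26], [7.45, -0.35], [8.28, -1.12], [8.97, -2.02], [9.49, -3.03], [9.82, -4.11], [9.97, -5.23], [9.91, -6.37], [9.67, -7.47], [9.23, -8.52]] end 332.3
```

```bash
python3 -m jog '[[0.29,0.17,0,0],[0.59,0.33,0,0],[1.01,0.52,0,0],[2.09,0.86,0,0],[3.21,1.0,0,0],[4.34,0.95,0,0],[5.45,0.7,0,0],[6.49,0.26,0,0],[7.45,-0.35,0,0],[8.28,-1.12,0,0],[8.97,-2.02,0,0],[9.49,-3.03,0,0],[9.82,-4.11,0,0],[9.97,-5.23,0,0],[9.91,-6.37,0,0],[9.67,-7.47,0,0],[9.23,-8.52,0,0],[9.23,-8.52,0,0],[9.23,-8.52,0,0]]'
python3 f.py 332.3 .5287 .0171
python3 -m jog '[[0,0,0,0],[0,0,0,0],[0,0,0,0],[0,0,0,0],[0,0,0,0]]' 0
python3 -m jog '[[0,0,-2,0],[0,0,-4,0],[0,0,-7,0],[0,0,-10,0],[-4,-1,-10,0],[-8,-3,-10,0],[-12,-3,-10,0],[-16,-3,-10,0],[-20,-3,-10,0],[-24,-3,-10,0],[-28,-3,-10,0],[-32,-3,-10,0],[-32,-3,-10,0],[-32,-3,-10,0],[-32,-3,-10,0]]'
python3 - <<'E'
from h import *
for n,k in(("scene",(160,60,420,240)),("top",(10,140,330,260))):
    c=cam(n);save(c,n+'5.png',k,2.4)
a=cv2.imread("pics/scene5.png");b=cv2.imread("pics/top5.png");w=max(a.shape[1],b.shape[1])
f=lambda i:cv2.copyMakeBorder(i,0,0,0,w-i.shape[1],0)
cv2.imwrite("pics/both5.png",cv2.resize(np.vstack([f(a),f(b)]),None,fx=.83,fy=.83))
d=np.load("top0.npz")
A,B=np.array([.5409,.3143]),np.array([.5293,.0212]);u=(A-B)/np.linalg.norm(A-B);O=A-.14*u;v=np.array([-u[1],u[0]])
V=c["pixels"].max(2); X=plane(c,np.stack(np.meshgrid(np.arange(512),np.arange(384)),-1).reshape(-1,2),.062)[:,:2]-O
a=(X@u).reshape(384,512);l=(X@v).reshape(384,512);m=(V<60)&(a>-.1)&(a<.03)&(abs(l)<.025);print("pusher",np.percentile(a[m],[2,98]) if m.any() else None)
E
python3 m.py | grep -v "scene grip"
```

```text
t: 20.37
eef_pos: [0.4984, 0.075, 0.1329]
tool_rot: [-0.0, 0.722, 0.692, -0.001]
contact_force: [-2.8, 2.0, 12.7]
gripper_width: 0.25
grasp_force: 31.6
R 0.06528704263200627 psi -30.006030831765173 rad F 3.0226676448097765 resist 1.6260213038560658 t 20.3667
t: 20.78
eef_pos: [0.4992, 0.0749, 0.1318]
tool_rot: [-0.0, 0.722, 0.692, -0.001]
contact_force: [-0.6, -0.3, -0.9]
gripper_width: 0.502
grasp_force: 0.0
t: 22.03
eef_pos: [0.4563, -0.2425, 0.2319]
tool_rot: [-0.001, 0.721, 0.692, 0.0]
contact_force: [-0.2, -0.1, 0.6]
gripper_width: 0.498
grasp_force: 0.0
pusher [0.01310564 0.0279533 ]
top lid/red px [19. 91.] z0.0565 ctr [826.6 493.9] size [168.5 104.3] ang 6.5
top lid/red px [ 72. 197.] z0.0869 ctr [540.9 315.5] size [220.4  69.7] ang 87.1
top lid/red px [166. 208.] z0.1732 ctr [497.5  72.2] size [16.1 20.5] ang 1.2
top lid/red px [374. 271.] z0.0664 ctr [ 372.9 -419.2] size [59.6 87.3] ang 27.4
top white z~88 px [288. 127.] z0.0971 ctr [ 722.2 -209.9] size [106.8 105.8] ang 16.3
top white z~88 px [189. 204.] z0.0886 ctr [529.4  21.2] size [110.2  90.6] ang 87.4
top grip px [16
[... 898 characters left out ...]
.4] ang 4.3
scene white z~88 px [295. 170.] z0.0879 ctr [531.   15.6] size [118.3  93.4] ang 86.4
scene white z~88 px [221. 210.] z0.0896 ctr [ 471.  -239.7] size [70.6 43.1] ang 48.1
scene white z~88 px [304. 251.] z0.0969 ctr [ 724.5 -213.8] size [106.8 110.7] ang 16.3
[-0.53726875 -0.30746126  0.14463566] 0.9373539888231456
[0.50639092 0.06142262 0.15391045] 0.9373539888231456
scene blue px [453. 139.] z0.0528 ctr [817.7 514.3] size [25.7 96.4] ang 21.6
scene blue px [216. 198.] z0.1146 ctr [ 453.2 -224.1] size [65.2 64.9] ang 38.8
scene blue px [173. 280.] z0.0644 ctr [ 524.  -460.9] size [35.6 49.9] ang 48.4
scene blue px [175. 294.] z0.0205 ctr [ 530.5 -466.1] size [57.8 30.6] ang 58.2
```

View pics/both5.png

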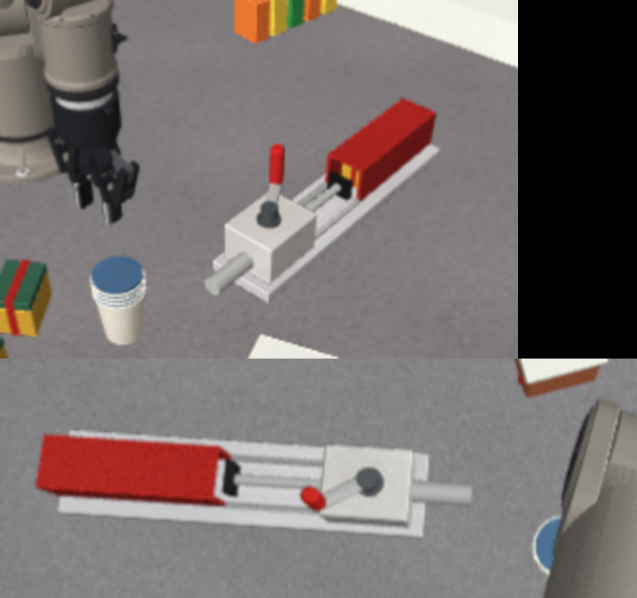

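The tin's yellow end shows inside the hood behind the pusher (340,180). The pusher face is at about 28 mm and the tin's rear at about 61 mm, so the gap is about 33 mm. The crank is free, and the cups, hat and tub are where they were.

```bash
python3 -c "
from station import bot
print(bot.hand_in())"
```

```text
the job is handed in; nothing more can be done
None
```

Job handed in at about 22 s: the tin was set in the bay, driven in and held at an estimated 30 N, the pusher was wound back to about 33 mm clear, the crank was released, and the hat, cups and tub were untouched.

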